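Pack the sample dispatch caddy

ROBOT

A 7-joint arm with a two-finger parallel gripper is mounted at the origin on a cart in front of the work surface, level with it; the furniture and walls round the work are solid. World frame = base frame: x ahead of the robot, y to its left, z up, the work surface at z = 0. Lengths are in m, angles in rad, forces in N, time in s.
With the tool pointing down it reaches from about 0.35 to 0.9 m from the base axis. Payload 7.2 kg.
Tool frame: the origin (TCP) lies midway between the tips of the shut fingers; the grasp point (between the pads) lies 19 mm behind it; z points along the fingers, y is the line along which they close (so a half turn about z gives the same grasp; the last joint's range is limited). The gripper opens to 88 mm and grips with 3 to 60 N. Pads are 20 mm wide; open, the fingers measure 115 mm over their backs; the gripper's body (75 mm by 178 mm) begins 61 mm behind the grasp point.
Start: joints at [1.073, 0.411, -0.013, 1.596, 0.006, 1.134, -0.082], TCP at [0.26, -0.568, 0.223] pointing down, gripper open.
Joint ranges: [-2.95, 2.95], [-0.29, 1.99], [-1.47, 1.44], [0.14, 2.54], [-1.03, 4.17], [0.13, 1.85], [-2.86, 2.86]. Speed limits (rad/s): [2.39, 2.39, 3.01, 3.01, 3.14, 3.14, 3.14].

INTERFACE

Orientations are given as a 3x3 rotation matrix whose columns are the frame's x, y, z axes.
In Python, from station import sensors, viewer, job, nets gives the robot as it stands. The module is installed in compiled form; this text tells all that it offers.
- The arm moves only by the shell command python3 -m crank 'ROWS' [FORCE]. ROWS is JSON, a list of rows, each an object with "translation": the shift along the tool's x, y, z in mm, a list of three; "dr": the turn, a rotation vector about the tool's x, y, z in rad, a list of three; "jaw": the closure, from 0 (fully open) to 1 (shut). In form: [{"translation": [x, y, z], "dr": [ax, ay, az], "jaw": jaw}, ...]. A call has 1 to 12 rows; each row shifts and turns the commanded pose from where the row before left it, along the tool's axes as they then stand; what a row does not reach is not made up. A row lasts 1/10 s, in which the tool goes at most 50 mm and 8.59 degrees, less where a joint would pass 70% of its speed; a pose out of reach is approached as far as the arm can. A call is refused whole if a number of a shift passes 50 or a number of a turn 0.15, either way. A call with a gripper value outside its range is refused whole. The fingers move at their own pace and stop on an object; FORCE is the grip in N (left out, the last holds). Time passes only in rows, so rows that do not move let the fingers close. It gives the time, the measured TCP pose, the force, the opening and the grip force at its end, in the units of the state.
- sensors.get_state(): the state, without advancing time (a new reading comes with each control period).
- viewer.read_camera(name): name is "scene" or "top" or "wrist"; returns (picture, depth): 480x640x3 uint8, red, green, blue; 480x640 float32, m along the optical axis (not along the pixel's ray), 0 where there is no reading.
- viewer.camera_info(name): a dict with "fov_y" (degrees; the focal length in pixels is half the picture's height over the tangent of half this angle, whatever the lens; pixels are square), "cx", "cy" (the principal point, pixels), "position" and "attitude" of the camera in the world. Camera axes: x right, y down, z forward; pixel columns grow to the right and rows downward; lengths in m; the calibration is good to about 2 mm. A picture is of the moment at which its call begins: read the wrist's pose just before it. camera_info takes no time and is no camera call; for the wrist camera it gives the pose at the moment of the call.
- job.job_done(): hands the job in; it is judged then, once.
Trained networks look in the newest picture that a camera, given by its name, has taken for a name from the list of things; names that differ only in an ending like _2 or _b are one class to them, and where a whole thing is asked for, a point or a joint stands for the part that bears it (a point fixed in the world has none). Each returns a list of dicts, best first, with "p" (0 to 1); they miss things now and then, are a little off and sometimes report something else, mostly with a low value. They report only what shows in the picture. A call takes as long as a camera call. They do not tell look-alikes from the thing itself.
- nets.cut_out(camera, query): "pixels" (480x640 bool, what is visible of it) and "extent" ([left, top, width, height] in pixels, round what is visible of it).
The state is a dict: "time_s": time; "joint_pos": joint angles; "qd": joint speeds; "joint_efforts": joint torques, N m; "ee_pos": TCP position; "tool_rot": TCP orientation; "force": force on the tool from outside, world axes, zero at the start; "moment": the same for the moment, N m; "width": finger opening in m; "finger_force": force on a finger pad.
Only numpy, scipy, OpenCV 4.12 (cv2) and the standard library are available. Lean on these libraries where they do the work, as an engineer would, in place of code of your own. Each camera call takes 0.05 s, during which the arm holds its last target. There are 200 camera calls.

TASK

Pack the grey dispatch caddy: stand the black-capped vial in the black insert, the amber bottle with the orange cap in the orange one, the glass jar in the blue one and the small tin in the white one, each upright and sitting down on the floor of its round recess. The white-capped vial and the large tin do not belong to this batch: leave them standing where they are, and tip nothing over.

Things in the scene. Friction and masses are not known exactly. Their poses are not given: they have to be found in the camera images.
- black_vial_center (a point): the sample vial with the BLACK cap: pale glass, round, 25 mm across, 52 mm high with its cap (the cap is the top 12 mm or so), about 30 g. It stands upright, loose, at the start; origin at its centre, half-way up; z is its long axis, up.
- orange_bottle_center (a point): small round sample bottle of amber-brown glass with a paper label and an ORANGE screw cap, 33 mm across, 72 mm high (cap 31 mm across, from 56 mm up, slight neck below it), about 70 g. It stands upright, loose, at the start; origin at its centre, half-way up; z is its long axis, up.
- glass_jar_center (a point): round clear-glass reagent jar with a brown label and a pale silvery lid, 44 mm across, 109 mm high (lid from 88 mm up, same width), about 110 g. It stands upright, loose, at the start; origin at its centre, half-way up; z is its long axis, up.
- small_tin_center (a point): the SMALL round sample tin, white-silver, 56 mm across at the lid and 52 mm at the foot, 33 mm high; the lid band is from 20 mm up and is fixed; about 90 g. It stands upright, loose, at the start; origin at its centre, half-way up; z is its round axis, up.
- white_vial_center (a point): the sample vial with the WHITE cap, otherwise like the black-capped one (25 mm across, 52 mm high); does not belong in the caddy and stays where it is. It stands upright, loose, at the start; origin at its centre, half-way up; z is its long axis, up.
- large_tin_center (a point): the LARGE round sample tin, white-silver like the small one but 68 mm across and 41 mm high; does not belong in the caddy and stays where it is. It stands upright, loose, at the start; origin at its centre, half-way up; z is its round axis, up.
- black_insert_floor (a point): centre of the recess floor of the black insert, for the black-capped vial; z up, x and y along its edges. Black plastic plate 90x90x12 mm with a round recess 44 mm across, 8 mm deep. Four inserts lie 2 by 2 (any order), 92 mm apart, in the caddy: a fixed grey tray 196 mm square, rim 14 mm high, two wire lugs. Recess floors 9 mm, insert tops 17 mm above the worktop.
- orange_insert_floor (a point): centre of the recess floor of the orange insert, for the orange-capped bottle; z up, x and y along its edges. Orange plastic plate 90x90x12 mm with a round recess 52 mm across, 8 mm deep. Four inserts lie 2 by 2 (any order), 92 mm apart, in the caddy: a fixed grey tray 196 mm square, rim 14 mm high, two wire lugs. Recess floors 9 mm, insert tops 17 mm above the worktop.
- blue_insert_floor (a point): centre of the recess floor of the blue insert, for the glass jar; z up, x and y along its edges. Blue plastic plate 90x90x12 mm with a round recess 64 mm across, 8 mm deep. Four inserts lie 2 by 2 (any order), 92 mm apart, in the caddy: a fixed grey tray 196 mm square, rim 14 mm high, two wire lugs. Recess floors 9 mm, insert tops 17 mm above the worktop.
- white_insert_floor (a point): centre of the recess floor of the white insert, for the small tin; z up, x and y along its edges. White plastic plate 90x90x12 mm with a round recess 76 mm across, 8 mm deep. Four inserts lie 2 by 2 (any order), 92 mm apart, in the caddy: a fixed grey tray 196 mm square, rim 14 mm high, two wire lugs. Recess floors 9 mm, insert tops 17 mm above the worktop.
Not all that is in view belongs to the job. What is shaped like the part that bears white_vial_center but green or purple is not meant.

How it is judged:
By the outcome, as a careful person would: the job done as asked, in the order asked, and still so for the second after the job is handed in, with the robot touching nothing.
It also fails if it takes over 115 s, if anything falls off the work surface, if the arm or the gripper's body presses on something with over 40 N, if the wrist force passes 120 N, or if a joint passes its speed limit or range.

## Working session

There is one attempt and no reset: what is moved stays moved. The work goes in short steps, Python scripts to look and compute and a shell command to move; the robot and the scene stay as the last step left them, time stands still between calls to the robot, and variables do not carry over. Pictures are saved under pics/ and viewed, at most 14 in all, crops included, and the job is handed in when it is done.

```bash
mkdir -p pics
python3 - <<'E'
from station import sensors, viewer
import cv2
s=sensors.get_state()
print({k:s[k] for k in('time_s','ee_pos','tool_rot','width','force')})
for n in('scene','top'):
    p,d=viewer.read_camera(n); cv2.imwrite(f'pics/{n}0.png',p[:,:,::-1]); print(n,viewer.camera_info(n))
E
```

```text
{'time_s': 0.0, 'ee_pos': array([ 0.26019337, -0.56771241,  0.22184365]), 'tool_rot': array([[ 9.09027104e-01,  4.16736314e-01, -7.54569465e-04],
       [ 4.16736979e-01, -9.09026097e-01,  1.35809307e-03],
       [-1.19956635e-04, -1.54900041e-03, -9.99998793e-01]]), 'width': 0.08751501167931482, 'force': array([-0.59552815, -0.52349319,  0.3342674 ])}
scene {'fov_y': 48.362519303940104, 'cx': 323.08341782319724, 'cy': 231.95946373402577, 'position': array([0.03081739, 0.51295635, 0.8991918 ]), 'attitude': array([[-0.75585585, -0.50954471,  0.41115218],
       [-0.65452918,  0.57219022, -0.49415574],
       [ 0.01653718, -0.64262161, -0.76600521]])}
top {'fov_y': 47.93829003427536, 'cx': 322.77011196160123, 'cy': 236.14934967560797, 'position': array([ 0.4048155 , -0.02480697,  1.37496139]), 'attitude': array([[ 0.02028131, -0.99684037,  0.07679802],
       [-0.99972864, -0.02110046, -0.00986977],
       [ 0.01145906, -0.07657701, -0.99699782]])}
```

View pics/top0.png

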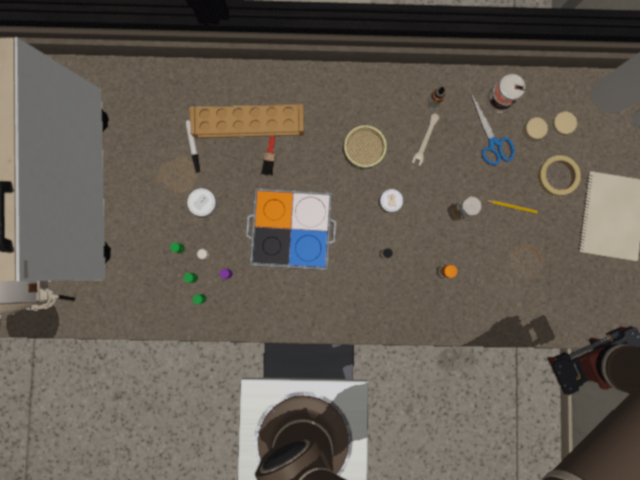

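View pics/scene0.png

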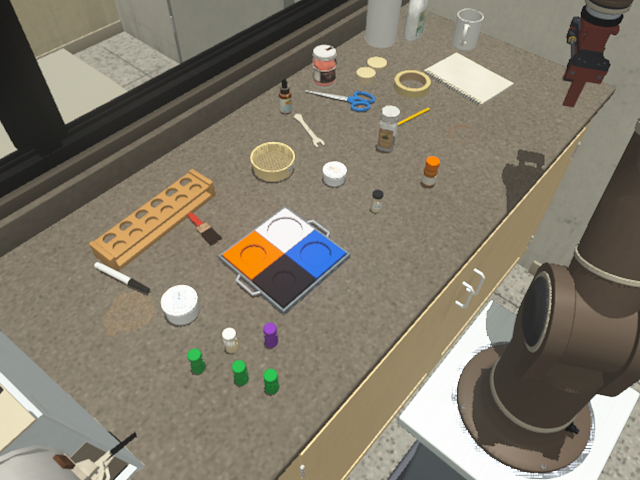

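The top picture shows:
- **Vials:** the black-capped one is at (388,253), apart from white (202,254), green (177,247), (189,278), (198,299) and purple (225,273). The small bottle at (438,94) is a dropper bottle, not the orange-capped one.
- **Bottle:** the orange cap is at (450,271).
- **Jar:** its lid is at (471,206). The jar with the red label at (510,90) is something else.
- **Tins:** (391,200) is clearly smaller than (201,202), so it is the small one.
- **Inserts:** orange (274,210), white (311,211), black (271,246) and blue (308,249).

Next I'll measure these and make one enlarged crop.

```bash
cat > h.py <<'E'
import numpy as np, cv2
from station import sensors, viewer, nets
def cloud(n,d):
    i=viewer.camera_info(n); f=240/np.tan(np.radians(i['fov_y'])/2)
    v,u=np.mgrid[:480,:640]
    c=np.stack([(u-i['cx'])/f*d,(v-i['cy'])/f*d,d],-1)
    return c@np.array(i['attitude']).T+i['position']
def px(n,P):
    i=viewer.camera_info(n); f=240/np.tan(np.radians(i['fov_y'])/2)
    c=(np.array(P)-i['position'])@np.array(i['attitude'])
    return c[:2]/c[2]*f+[i['cx'],i['cy']]
def plane(n,u,v,z):
    i=viewer.camera_info(n); f=240/np.tan(np.radians(i['fov_y'])/2)
    r=np.array(i['attitude'])@[(u-i['cx'])/f,(v-i['cy'])/f,1]
    return i['position']+r*(z-i['position'][2])/r[2]
E
python3 - <<'E'
from h import *
H=dict(black_vial=.052,orange_bottle=.072,glass_jar=.109,small_tin=.033,large_tin=.041,white_vial=.052)
for n in('top','scene'):
    p,d=viewer.read_camera(n); W=cloud(n,d)
    for k,h in H.items():
        for r in nets.cut_out(n,k+'_center')[:2]:
            m=r['pixels']&(d>0); w=W[m]; t=w[abs(w[:,2]-h)<.008]
            mid=(t[:,:2].min(0)+t[:,:2].max(0))/2 if len(t) else None
            print(n,k,round(r['p'],2),r['extent'],len(t),mid,t.mean(0)if len(t) else w.max(0), np.ptp(t[:,:2],axis=0) if len(t) else '')
    for k in('black','orange','blue','white'):
        for r in nets.cut_out(n,k+'_insert_floor')[:1]: print(n,k,r['p'],r['extent'])
    if n=='top':
        # inserts: colour masks at insert-top height
        for k,(u,v) in dict(orange=(274,210),white=(311,211),black=(271,246),blue=(308,249)).items(): print(k,plane(n,u,v,.013),W[v,u])
        a=cv2.resize(p[185:290,365:495],None,fx=3,fy=3,interpolation=2); b=cv2.resize(p[185:290,160:340],None,fx=3,fy=3,interpolation=2)
        cv2.imwrite('pics/crop.png',np.hstack([a,b])[:,:790,::-1])
E
```

```text
top black_vial 0.53 [380.1, 248.8, 14.1, 10.1] 72 [ 0.46860104 -0.19775362] [ 0.46895096 -0.1969921   0.05217734] [0.01981837 0.02309423]
top orange_bottle 0.65 [437.5, 260.7, 21.3, 17.0] 119 [ 0.4271977  -0.34571197] [ 0.42666994 -0.34545007  0.07150133] [0.02891173 0.02881956]
top glass_jar 0.91 [451.2, 197.0, 28.9, 21.2] 251 [ 0.58024795 -0.38768893] [ 0.58099914 -0.38612395  0.10845515] [0.04128729 0.04353005]
top small_tin 0.72 [380.5, 190.1, 19.2, 19.7] 352 [ 0.60050696 -0.20702903] [ 0.60038389 -0.20732417  0.03228347] [0.0519954 0.0534734]
top large_tin 0.77 [188.6, 189.0, 28.7, 25.6] 565 [0.5862491  0.26769198] [0.58574943 0.26686849 0.04088748] [0.06588585 0.06840446]
top white_vial 0.58 [220.4, 267.5, 10.0, 12.3] 69 [0.41028394 0.20039754] [0.40995638 0.20039146 0.05192161] [0.02196556 0.0212866 ]
top white_vial 0.55 [171.5, 241.4, 14.8, 9.7] 83 [0.47149496 0.32445549] [0.47176201 0.32424224 0.05175127] [0.02249073 0.02198728]
top black 0.65 [251.8, 226.3, 41.9, 41.1]
top orange 0.71 [255.7, 189.6, 38.9, 40.1]
top blue 0.75 [288.4, 232.3, 39.6, 35.4]
top white 0.9 [289.8, 
[... 869 characters left out ...]
 [324.1, 159.5, 21.8, 27.1] 353 [ 0.60146719 -0.2093599 ] [ 0.59997828 -0.20734982  0.03268786] [0.05783279 0.05679388]
scene large_tin 0.6 [160.1, 283.8, 38.2, 40.4] 911 [0.58537147 0.26412761] [0.58368936 0.26603086 0.04084018] [0.06880253 0.06887187]
scene white_vial 0.72 [189.4, 348.7, 17.6, 23.1] 163 [0.47148885 0.32260995] [0.47071631 0.32316558 0.05181694] [0.02425082 0.0239113 ]
scene white_vial 0.66 [263.0, 367.5, 15.0, 27.1] 172 [0.34603737 0.26372729] [0.34544924 0.26405436 0.05184103] [0.02326284 0.0226694 ]
scene black 0.93 [252.9, 258.3, 59.5, 48.1]
scene orange 0.6 [220.2, 232.5, 66.2, 50.8]
scene blue 0.59 [290.2, 227.7, 53.9, 50.1]
scene white 0.65 [258.8, 208.8, 54.9, 42.1]
```

View pics/crop.png

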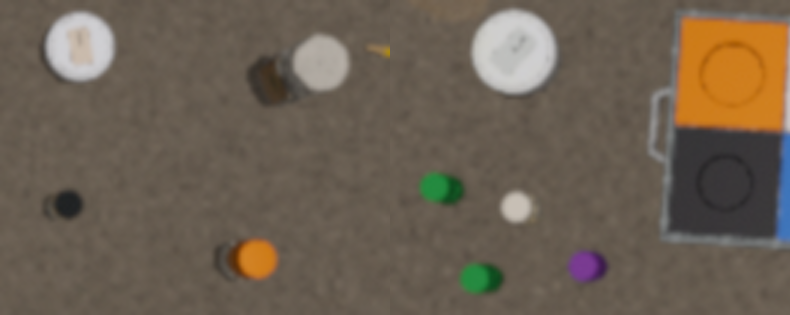

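The crop confirms the tins: small on the left (80,46), large on the right (514,52). The black cap is at (68,204), the orange cap at (258,258) and the jar lid at (321,62). Next come the insert centres and the approach to the vial.

```bash
python3 - <<'E'
from h import *
p,d=viewer.read_camera('top'); hsv=cv2.cvtColor(p,cv2.COLOR_RGB2HSV).astype(int)
for k,(u,v) in dict(orange=(260,200),white=(318,198),black=(260,258),blue=(322,262)).items():
    c=p[v,u].astype(int); m=(abs(p.astype(int)-c).max(2)<40).astype(np.uint8)
    m[:185]=0;m[272:]=0;m[:,:245]=0;m[:,335:]=0
    m=cv2.morphologyEx(m,cv2.MORPH_OPEN,np.ones((5,5)))
    _,_,_,_=cv2.connectedComponentsWithStats(m)
    cs,_=cv2.findContours(m,0,2); r=cv2.minAreaRect(max(cs,key=cv2.contourArea))
    print(k,r,plane('top',*r[0],.017))
E
python3 -m crank '[{"translation":[0,0,0],"dr":[0,0,0.143],"jaw":0},{"translation":[0,0,0],"dr":[0,0,0.143],"jaw":0},{"translation":[0,0,0],"dr":[0,0,0.143],"jaw":0},{"translation":[23,-41,0],"dr":[0,0,0],"jaw":0},{"translation":[23,-41,0],"dr":[0,0,0],"jaw":0},{"translation":[23,-41,0],"dr":[0,0,0],"jaw":0},{"translation":[23,-41,0],"dr":[0,0,0],"jaw":0},{"translation":[23,-41,0],"dr":[0,0,0],"jaw":0},{"translation":[23,-41,0],"dr":[0,0,0],"jaw":0},{"translation":[23,-41,0],"dr":[0,0,0],"jaw":0},{"translation":[23,-41,0],"dr":[0,0,0],"jaw":0},{"translation":[23,-41,0],"dr":[0,0,0],"jaw":0}]' 15
```

```text
orange ((273.41900634765625, 209.37757873535156), (34.93960189819336, 34.880882263183594), 3.3664605617523193) [0.57469605 0.08797053 0.017     ]
white ((310.1361999511719, 211.32102966308594), (36.36654281616211, 36.054649353027344), 3.5763344764709473) [ 0.57176316 -0.00499557  0.017     ]
black ((271.0086364746094, 245.8534393310547), (35.8204345703125, 35.52682113647461), 3.3664608001708984) [0.48217041 0.0915087  0.017     ]
blue ((307.8790588378906, 247.91897583007812), (35.80527114868164, 35.4057731628418), 2.862405300140381) [ 0.47890653 -0.00136189  0.017     ]
time_s: 2.45
ee_pos: [0.4678, -0.1973, 0.223]
tool_rot: [[1.0, 0.001, 0.001], [0.001, -1.0, -0.0], [0.001, 0.0, -1.0]]
force: [0.7, -0.0, 0.5]
width: 0.0878
finger_force: 0.0
```

```bash
python3 -m crank '[{"translation":[0,0,40],"dr":[0,0,0],"jaw":0},{"translation":[0,0,40],"dr":[0,0,0],"jaw":0}]'
python3 - <<'E'
from h import *
p,d=viewer.read_camera('wrist'); W=cloud('wrist',d); cv2.imwrite('pics/w1.png',p[:,:,::-1])
t=W[(d>0)&(abs(W[...,2]-.052)<.006)&(abs(W[...,0]-.469)<.03)&(abs(W[...,1]+.197)<.03)]
print(len(t),t.mean(0),(t.min(0)+t.max(0))/2,np.ptp(t,axis=0))
E
```

```text
time_s: 2.65
ee_pos: [0.4691, -0.1975, 0.143]
tool_rot: [[1.0, 0.005, 0.004], [0.005, -1.0, -0.001], [0.004, 0.001, -1.0]]
force: [-0.2, -0.5, -0.4]
width: 0.0878
finger_force: 0.0
14 [ 0.46530695 -0.19808482  0.04619074] [ 0.46595499 -0.19808508  0.04631931] [0.01642566 0.02103171 0.00057634]
```

View pics/w1.png

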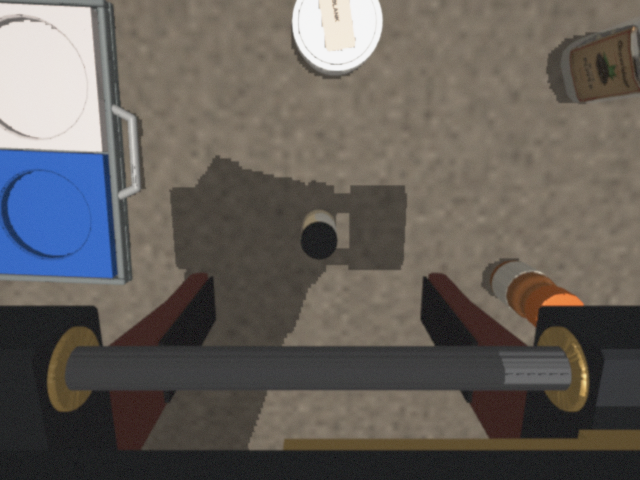

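Wrist view: the black cap at (319,240) lies midway between the fingers at (205,285) and (430,285). The fingers close along y, so I can go down and grip.

```bash
python3 -m crank '[{"translation":[0,0,45],"dr":[0,0,0],"jaw":0},{"translation":[0,0,45],"dr":[0,0,0],"jaw":0},{"translation":[0,0,39],"dr":[0,0,0],"jaw":0},{"translation":[0,0,0],"dr":[0,0,0],"jaw":0},{"translation":[0,0,0],"dr":[0,0,0],"jaw":1},{"translation":[0,0,0],"dr":[0,0,0],"jaw":1},{"translation":[0,0,0],"dr":[0,0,0],"jaw":1},{"translation":[0,0,0],"dr":[0,0,0],"jaw":1},{"translation":[0,0,0],"dr":[0,0,0],"jaw":1},{"translation":[0,0,0],"dr":[0,0,0],"jaw":1},{"translation":[0,0,0],"dr":[0,0,0],"jaw":1}]' 15
```

```text
time_s: 3.8
ee_pos: [0.4672, -0.199, 0.0139]
tool_rot: [[1.0, 0.001, 0.0], [0.001, -1.0, -0.0], [0.0, 0.0, -1.0]]
force: [-0.4, -0.7, -0.3]
width: 0.0354
finger_force: 0.0
```

```bash
python3 -m crank '[{"translation":[0,0,0],"dr":[0,0,0],"jaw":1},{"translation":[0,0,0],"dr":[0,0,0],"jaw":1},{"translation":[0,0,0],"dr":[0,0,0],"jaw":1},{"translation":[0,0,0],"dr":[0,0,0],"jaw":1},{"translation":[0,0,-15],"dr":[0,0,0],"jaw":1},{"translation":[0,0,-30],"dr":[0,0,0],"jaw":1},{"translation":[0,0,-30],"dr":[0,0,0],"jaw":1},{"translation":[0,0,-15],"dr":[0,0,0],"jaw":1},{"translation":[0,0,0],"dr":[0,0,0],"jaw":1}]' 15
```

```text
time_s: 4.7
ee_pos: [0.4685, -0.1995, 0.1056]
tool_rot: [[1.0, 0.001, 0.004], [0.001, -1.0, -0.001], [0.004, 0.001, -1.0]]
force: [0.3, -0.3, -0.5]
width: 0.0244
finger_force: 15.0
```

```bash
python3 -m crank '[{"translation":[1,-18,0],"dr":[0,0,0],"jaw":1},{"translation":[2,-34,0],"dr":[0,0,0],"jaw":1},{"translation":[2,-34,0],"dr":[0,0,0],"jaw":1},{"translation":[2,-34,0],"dr":[0,0,0],"jaw":1},{"translation":[2,-34,0],"dr":[0,0,0],"jaw":1},{"translation":[2,-34,0],"dr":[0,0,0],"jaw":1},{"translation":[2,-34,0],"dr":[0,0,0],"jaw":1},{"translation":[1,-34,0],"dr":[0,0,0],"jaw":1},{"translation":[1,-24,0],"dr":[0,0,0],"jaw":1},{"translation":[0,-11,0],"dr":[0,0,0],"jaw":1},{"translation":[0,0,0],"dr":[0,0,0],"jaw":1},{"translation":[0,0,0],"dr":[0,0,0],"jaw":1}]'
python3 - <<'E'
from h import *
p,d=viewer.read_camera('scene'); print(px('scene',[.482,.0915,.009]))
cv2.imwrite('pics/s2.png',cv2.resize(p[170:340,180:380],None,fx=3,fy=3,interpolation=2)[:,:,::-1])
E
```

```text
time_s: 5.9
ee_pos: [0.4815, 0.0907, 0.103]
tool_rot: [[1.0, 0.0, -0.001], [0.0, -1.0, -0.001], [-0.001, 0.001, -1.0]]
force: [-0.8, -0.6, -0.9]
width: 0.0252
finger_force: 15.0
[283.38401941 282.1487196 ]
```

View pics/s2.png

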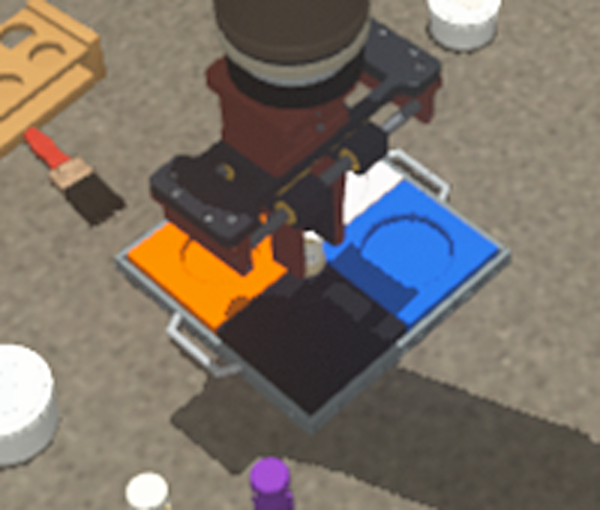

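The scene view shows the vial hanging upright between the fingers over the caddy, at about (313,255) in the crop. I'll lower it and release.

```bash
python3 -m crank '[{"translation":[0,0,25],"dr":[0,0,0],"jaw":1},{"translation":[0,0,25],"dr":[0,0,0],"jaw":1},{"translation":[0,0,15],"dr":[0,0,0],"jaw":1},{"translation":[0,0,8],"dr":[0,0,0],"jaw":1},{"translation":[0,0,4],"dr":[0,0,0],"jaw":1},{"translation":[0,0,2],"dr":[0,0,0],"jaw":1},{"translation":[0,0,1],"dr":[0,0,0],"jaw":1},{"translation":[0,0,0],"dr":[0,0,0],"jaw":1}]'
```

```text
time_s: 6.75
ee_pos: [0.4823, 0.092, 0.0241]
tool_rot: [[1.0, 0.001, 0.001], [0.001, -1.0, 0.0], [0.001, -0.0, -1.0]]
force: [-0.1, -0.6, -1.1]
width: 0.0251
finger_force: 15.0
```

```bash
python3 -m crank '[{"translation":[0,0,0],"dr":[0,0,0],"jaw":0.4},{"translation":[0,0,0],"dr":[0,0,0],"jaw":0.4},{"translation":[0,0,0],"dr":[0,0,0],"jaw":0.4},{"translation":[0,0,0],"dr":[0,0,0],"jaw":0.4},{"translation":[0,0,-20],"dr":[0,0,0],"jaw":0.4},{"translation":[0,0,-40],"dr":[0,0,0],"jaw":0.4},{"translation":[0,0,-45],"dr":[0,0,0],"jaw":0.2},{"translation":[0,0,-45],"dr":[0,0,0],"jaw":0},{"translation":[0,0,0],"dr":[0,0,0],"jaw":0}]'
python3 - <<'E'
from h import *
p,d=viewer.read_camera('wrist')
cv2.imwrite('pics/w2.png',p[:,:,::-1])
E
```

```text
time_s: 7.65
ee_pos: [0.4852, 0.093, 0.1794]
tool_rot: [[1.0, 0.001, 0.01], [0.001, -1.0, 0.002], [0.01, -0.002, -1.0]]
force: [0.7, 0.4, 0.1]
width: 0.0732
finger_force: 0.0
```

View pics/w2.png

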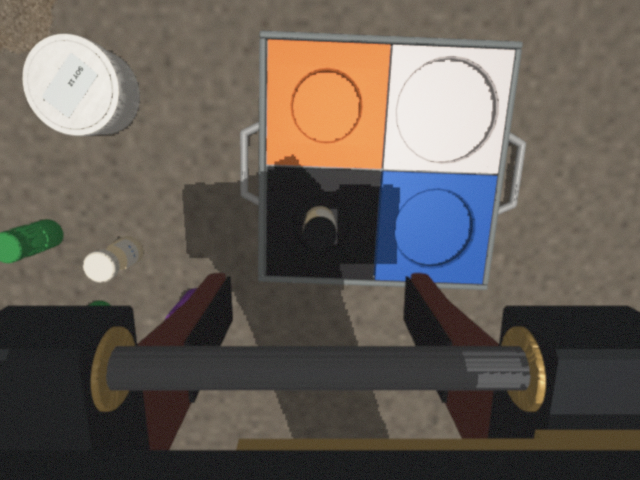

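The black vial stands upright in the recess at (320,225). Next is the bottle.

```bash
python3 -m crank '[{"translation":[-4,28,0],"dr":[0,0,0],"jaw":0},{"translation":[-6,46,0],"dr":[0,0,0],"jaw":0},{"translation":[-6,46,0],"dr":[0,0,0],"jaw":0},{"translation":[-6,46,0],"dr":[0,0,0],"jaw":0},{"translation":[-6,46,0],"dr":[0,0,0],"jaw":0},{"translation":[-6,46,0],"dr":[0,0,0],"jaw":0},{"translation":[-6,46,0],"dr":[0,0,0],"jaw":0},{"translation":[-6,46,0],"dr":[0,0,0],"jaw":0},{"translation":[-6,46,0],"dr":[0,0,0],"jaw":0},{"translation":[-4,41,0],"dr":[0,0,0],"jaw":0},{"translation":[0,0,0],"dr":[0,0,0],"jaw":0},{"translation":[0,0,0],"dr":[0,0,0],"jaw":0}]'
python3 - <<'E'
from h import *
p,d=viewer.read_camera('wrist'); W=cloud('wrist',d); print(sensors.get_state()['ee_pos'])
t=W[(d>0)&(abs(W[...,2]-.070)<.006)&(abs(W[...,0]-.426)<.035)&(abs(W[...,1]+.346)<.035)]
print(len(t),t.mean(0),(t.min(0)+t.max(0))/2,np.ptp(t,axis=0))
cv2.imwrite('pics/w3.png',p[:,:,::-1])
E
```

```text
time_s: 8.9
ee_pos: [0.4251, -0.3452, 0.1719]
tool_rot: [[1.0, -0.001, -0.002], [-0.001, -1.0, 0.001], [-0.002, -0.001, -1.0]]
force: [0.2, 0.4, -1.3]
width: 0.0883
finger_force: 0.0
[ 0.42576296 -0.34397114  0.17223734]
1673 [ 0.43079289 -0.34759914  0.07135899] [ 0.42997309 -0.34773992  0.06897126] [0.03083053 0.02996681 0.00987844]
```

```bash
python3 -m crank '[{"translation":[2,2,40],"dr":[0,0,0],"jaw":0},{"translation":[0,0,45],"dr":[0,0,0],"jaw":0},{"translation":[0,0,45],"dr":[0,0,0],"jaw":0},{"translation":[0,0,26],"dr":[0,0,0],"jaw":0},{"translation":[0,0,0],"dr":[0,0,0],"jaw":0.3},{"translation":[0,0,0],"dr":[0,0,0],"jaw":1},{"translation":[0,0,0],"dr":[0,0,0],"jaw":1},{"translation":[0,0,0],"dr":[0,0,0],"jaw":1},{"translation":[0,0,0],"dr":[0,0,0],"jaw":1},{"translation":[0,0,0],"dr":[0,0,0],"jaw":1},{"translation":[0,0,0],"dr":[0,0,0],"jaw":1},{"translation":[0,0,0],"dr":[0,0,0],"jaw":1}]' 20
python3 -m crank '[{"translation":[0,0,0],"dr":[0,0,0],"jaw":1},{"translation":[0,0,0],"dr":[0,0,0],"jaw":1},{"translation":[0,0,0],"dr":[0,0,0],"jaw":1}]' 20
```

```text
time_s: 10.15
ee_pos: [0.4284, -0.3473, 0.018]
tool_rot: [[1.0, 0.001, 0.0], [0.001, -1.0, -0.0], [0.0, 0.0, -1.0]]
force: [-0.5, -0.5, 3.7]
width: 0.0325
finger_force: 20.0
time_s: 10.45
ee_pos: [0.4284, -0.3473, 0.018]
tool_rot: [[1.0, 0.001, 0.0], [0.001, -1.0, -0.0], [0.0, 0.0, -1.0]]
force: [-0.8, 0.1, 5.1]
width: 0.0327
finger_force: 20.0
```

```bash
python3 -m crank '[{"translation":[0,0,-15],"dr":[0,0,0],"jaw":1},{"translation":[0,0,-30],"dr":[0,0,0],"jaw":1},{"translation":[0,0,-40],"dr":[0,0,0],"jaw":1},{"translation":[0,0,-25],"dr":[0,0,0],"jaw":1},{"translation":[0,0,0],"dr":[0,0,0],"jaw":1}]'
python3 -m crank '[{"translation":[7,-21,0],"dr":[0,0,0],"jaw":1},{"translation":[15,-45,0],"dr":[0,0,0],"jaw":1},{"translation":[15,-45,0],"dr":[0,0,0],"jaw":1},{"translation":[15,-45,0],"dr":[0,0,0],"jaw":1},{"translation":[15,-45,0],"dr":[0,0,0],"jaw":1},{"translation":[15,-45,0],"dr":[0,0,0],"jaw":1},{"translation":[15,-45,0],"dr":[0,0,0],"jaw":1},{"translation":[15,-45,0],"dr":[0,0,0],"jaw":1},{"translation":[15,-45,0],"dr":[0,0,0],"jaw":1},{"translation":[12,-36,0],"dr":[0,0,0],"jaw":1},{"translation":[7,-18,0],"dr":[0,0,0],"jaw":1},{"translation":[0,0,0],"dr":[0,0,0],"jaw":1}]'
python3 -m crank '[{"translation":[0,0,0],"dr":[0,0,0],"jaw":1}]'
```

```text
time_s: 10.95
ee_pos: [0.4299, -0.3483, 0.131]
tool_rot: [[1.0, 0.001, 0.005], [0.001, -1.0, -0.003], [0.005, 0.003, -1.0]]
force: [0.6, -0.7, -0.6]
width: 0.0328
finger_force: 20.0
time_s: 12.15
ee_pos: [0.5736, 0.091, 0.1263]
tool_rot: [[1.0, 0.005, -0.002], [0.005, -1.0, 0.001], [-0.002, -0.001, -1.0]]
force: [-1.2, 0.3, 0.0]
width: 0.0325
finger_force: 20.0
time_s: 12.25
ee_pos: [0.5732, 0.0866, 0.1266]
tool_rot: [[1.0, 0.0, -0.002], [0.0, -1.0, -0.001], [-0.002, 0.001, -1.0]]
force: [0.1, 0.2, -0.0]
width: 0.032
finger_force: 20.0
```

```bash
python3 -m crank '[{"translation":[1,-1,30],"dr":[0,0,0],"jaw":1},{"translation":[0,0,35],"dr":[0,0,0],"jaw":1},{"translation":[0,0,18],"dr":[0,0,0],"jaw":1},{"translation":[0,0,8],"dr":[0,0,0],"jaw":1},{"translation":[0,0,4],"dr":[0,0,0],"jaw":1},{"translation":[0,0,2],"dr":[0,0,0],"jaw":1},{"translation":[0,0,2],"dr":[0,0,0],"jaw":1},{"translation":[0,0,0],"dr":[0,0,0],"jaw":1}]'
```

```text
time_s: 13.05
ee_pos: [0.5753, 0.089, 0.0293]
tool_rot: [[1.0, 0.001, 0.001], [0.001, -1.0, 0.0], [0.001, -0.0, -1.0]]
force: [-0.1, 0.3, -0.4]
width: 0.0321
finger_force: 20.0
```

```bash
python3 -m crank '[{"translation":[0,0,1],"dr":[0,0,0],"jaw":1},{"translation":[0,0,1],"dr":[0,0,0],"jaw":1},{"translation":[0,0,0],"dr":[0,0,0],"jaw":1}]'
python3 -m crank '[{"translation":[0,0,0],"dr":[0,0,0],"jaw":0.35},{"translation":[0,0,0],"dr":[0,0,0],"jaw":0.35},{"translation":[0,0,0],"dr":[0,0,0],"jaw":0.35},{"translation":[0,0,0],"dr":[0,0,0],"jaw":0.35},{"translation":[0,0,-20],"dr":[0,0,0],"jaw":0.35},{"translation":[0,0,-40],"dr":[0,0,0],"jaw":0.35},{"translation":[0,0,-45],"dr":[0,0,0],"jaw":0.2},{"translation":[0,0,-45],"dr":[0,0,0],"jaw":0},{"translation":[0,0,0],"dr":[0,0,0],"jaw":0}]'
python3 - <<'E'
from h import *
p,d=viewer.read_camera('wrist')
cv2.imwrite('pics/w4.png',p[:,:,::-1])
E
```

```text
time_s: 13.35
ee_pos: [0.5753, 0.0892, 0.0272]
tool_rot: [[1.0, 0.001, 0.001], [0.001, -1.0, 0.0], [0.001, -0.0, -1.0]]
force: [-0.6, 0.5, 3.4]
width: 0.0327
finger_force: 20.0
time_s: 14.25
ee_pos: [0.5784, 0.0899, 0.1831]
tool_rot: [[1.0, 0.001, 0.01], [0.001, -1.0, 0.002], [0.01, -0.002, -1.0]]
force: [-0.2, 0.3, -0.3]
width: 0.0774
finger_force: 0.0
```

View pics/w4.png

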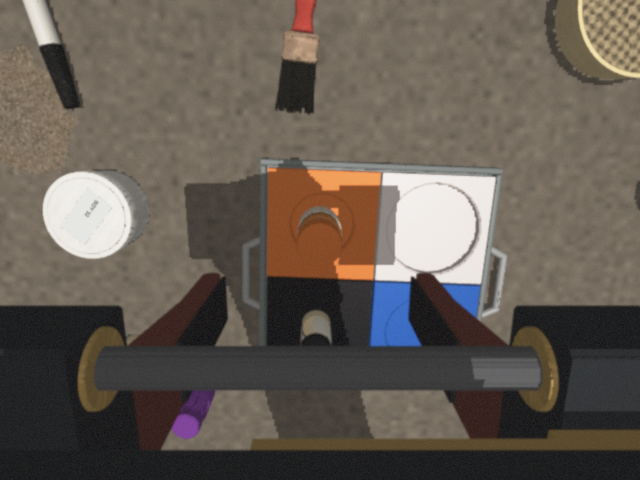

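The bottle stands upright in its recess at (320,225). Next is the jar.

```bash
python3 -m crank '[{"translation":[0,25,0],"dr":[0,0,0],"jaw":0},{"translation":[1,46,0],"dr":[0,0,0],"jaw":0},{"translation":[1,46,0],"dr":[0,0,0],"jaw":0},{"translation":[1,46,0],"dr":[0,0,0],"jaw":0},{"translation":[1,46,0],"dr":[0,0,0],"jaw":0},{"translation":[1,46,0],"dr":[0,0,0],"jaw":0},{"translation":[0,46,0],"dr":[0,0,0],"jaw":0},{"translation":[0,46,0],"dr":[0,0,0],"jaw":0},{"translation":[0,46,0],"dr":[0,0,0],"jaw":0},{"translation":[0,46,0],"dr":[0,0,0],"jaw":0},{"translation":[0,36,0],"dr":[0,0,0],"jaw":0},{"translation":[0,0,0],"dr":[0,0,0],"jaw":0}]'
python3 -m crank '[{"translation":[0,0,0],"dr":[0,0,0],"jaw":0}]';  python3 - <<'E'
from h import *
p,d=viewer.read_camera('wrist'); W=cloud('wrist',d)
t=W[(d>0)&(abs(W[...,2]-.108)<.006)&(abs(W[...,0]-.580)<.035)&(abs(W[...,1]+.387)<.035)]
print(len(t),t.mean(0),(t.min(0)+t.max(0))/2,np.ptp(t,axis=0))
E
```

```text
time_s: 15.5
ee_pos: [0.5768, -0.3927, 0.1739]
tool_rot: [[1.0, -0.007, -0.004], [-0.007, -1.0, -0.002], [-0.004, 0.002, -1.0]]
force: [-0.2, 0.1, -1.1]
width: 0.0878
finger_force: 0.0
time_s: 15.6
ee_pos: [0.5791, -0.3863, 0.1743]
tool_rot: [[1.0, -0.001, -0.003], [-0.001, -1.0, 0.002], [-0.003, -0.002, -1.0]]
force: [0.1, 0.2, -0.0]
width: 0.0878
finger_force: 0.0
4261 [ 0.58626402 -0.38794928  0.10819771] [ 0.58525338 -0.38797912  0.10653036] [0.04376966 0.04311464 0.00904958]
```

```bash
python3 -m crank '[{"translation":[3,1,30],"dr":[0,0,0],"jaw":0},{"translation":[0,0,40],"dr":[0,0,0],"jaw":0},{"translation":[0,0,40],"dr":[0,0,0],"jaw":0},{"translation":[0,0,20],"dr":[0,0,0],"jaw":0},{"translation":[0,0,0],"dr":[0,0,0],"jaw":0},{"translation":[0,0,0],"dr":[0,0,0],"jaw":1},{"translation":[0,0,0],"dr":[0,0,0],"jaw":1},{"translation":[0,0,0],"dr":[0,0,0],"jaw":1},{"translation":[0,0,0],"dr":[0,0,0],"jaw":1},{"translation":[0,0,0],"dr":[0,0,0],"jaw":1},{"translation":[0,0,0],"dr":[0,0,0],"jaw":1},{"translation":[0,0,0],"dr":[0,0,0],"jaw":1}]' 25
python3 -m crank '[{"translation":[0,0,0],"dr":[0,0,0],"jaw":1},{"translation":[0,0,0],"dr":[0,0,0],"jaw":1}]' 25
```

```text
time_s: 16.85
ee_pos: [0.5836, -0.3872, 0.0472]
tool_rot: [[1.0, 0.001, 0.001], [0.001, -1.0, -0.001], [0.001, 0.001, -1.0]]
force: [0.1, -0.9, 2.8]
width: 0.0475
finger_force: 24.9
time_s: 17.05
ee_pos: [0.5836, -0.3873, 0.0472]
tool_rot: [[1.0, 0.001, 0.001], [0.001, -1.0, -0.001], [0.001, 0.001, -1.0]]
force: [-0.2, 0.2, 5.6]
width: 0.0476
finger_force: 24.9
```

The opening reads 47.6 mm on a 44 mm jar, so I'll look before lifting.

Run:
```python
from h import *
p,d=viewer.read_camera('scene'); q,_=viewer.read_camera('wrist')
a=cv2.resize(p[60:220,310:470],(400,400),interpolation=2); b=cv2.resize(q,(400,300)); b=np.vstack([b,np.zeros((100,400,3),np.uint8)])
cv2.imwrite('pics/s5.png',np.hstack([a,b])[:,:,::-1])
```

```text
(no output)
```

View pics/s5.png

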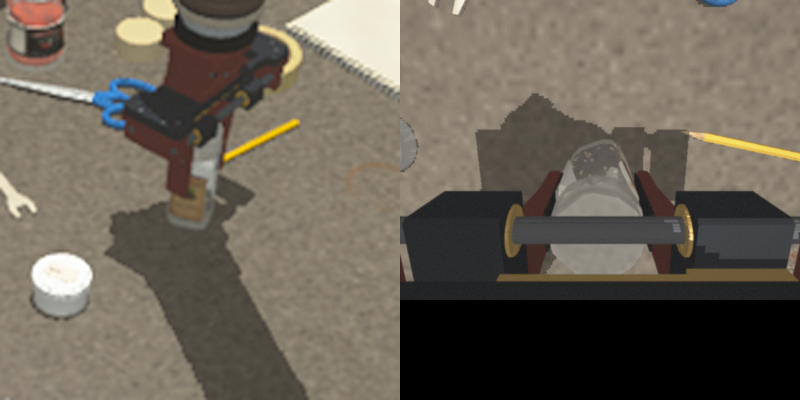

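Run:
```python
from h import *
for n in('wrist','scene','top'):
    p,d=viewer.read_camera(n); W=cloud(n,d)
    t=W[(d>0)&(abs(W[...,2]-.108)<.014)&(np.hypot(W[...,0]-.583,W[...,1]+.3873)<.024)]
    if len(t)<10: print(n,len(t)); continue
    for _ in range(5):
        A=np.c_[t[:,:2]-[.583,-.387],np.ones(len(t))]; c=np.linalg.lstsq(A,t[:,2],rcond=None)[0]; r=abs(A@c-t[:,2]); t=t[r<max(.0015,np.percentile(r,90))]
    print(n,len(t),c,t.mean(0),r.max())
    m=W[(d>0)&(W[...,2]>.005)&(np.hypot(W[...,0]-.583,W[...,1]+.3873)<.027)]
    for z in np.arange(.01,.115,.01):
        s=m[abs(m[:,2]-z)<.004]
        if len(s)>5: print(round(z,3),len(s),s[:,:2].min(0).round(4),s[:,:2].max(0).round(4))
```

```text
wrist 9107 [-0.00952065 -0.01495011  0.10803308] [ 0.58361406 -0.38792284  0.1080444 ] 0.0015679832422169637
0.01 193 [ 0.5921 -0.4004] [ 0.6084 -0.3643]
0.02 279 [ 0.5922 -0.4097] [ 0.6084 -0.3639]
0.03 335 [ 0.5921 -0.4101] [ 0.6085 -0.3637]
0.04 390 [ 0.5894 -0.411 ] [ 0.6083 -0.3636]
0.05 535 [ 0.5866 -0.4121] [ 0.6086 -0.3627]
0.06 649 [ 0.586  -0.4122] [ 0.6086 -0.3627]
0.07 982 [ 0.5831 -0.4122] [ 0.6084 -0.3619]
0.08 1961 [ 0.5831 -0.4122] [ 0.6086 -0.3627]
0.09 1188 [ 0.5832 -0.4122] [ 0.6071 -0.3626]
0.1 2206 [ 0.5724 -0.4138] [ 0.607  -0.3626]
0.11 9902 [ 0.5644 -0.4138] [ 0.606  -0.3625]
scene 36 [ 0.04248574 -0.27849321  0.10554245] [ 0.56610011 -0.38428337  0.10454644] 0.00440093244599031
0.01 41 [ 0.5596 -0.4065] [ 0.5972 -0.365 ]
0.02 38 [ 0.5586 -0.403 ] [ 0.5991 -0.3634]
0.03 41 [ 0.5576 -0.4072] [ 0.5932 -0.3626]
0.04 36 [ 0.5577 -0.3912] [ 0.5958 -0.3614]
0.05 28 [ 0.5579 -0.4088] [ 0.5723 -0.3647]
0.06 29 [ 0.5574 -0.4028] [ 0.5736 -0.3681]
0.07 31 [ 0.5585 -0.4038] [ 0.5752 -0.363 ]
0.08 34 [ 0.5582 -0.4007] [ 0.5746 -0.3672]
0.09 22 [ 0.5592 -0.3961] [ 0.5722 -0.3647]
0.1 31 [ 0.5591 -0.4004] [ 0.5741 -0.3687]
0.11 23 [ 0.5588 -0.4117] [ 0.5728 -0.3628]
top 0
```

The lid fits a level plane (tilt under 1°) at 0.108 m, so the jar is upright and held. I'll lift it and carry it to the blue insert.

```bash
python3 -m crank '[{"translation":[0,0,-10],"dr":[0,0,0],"jaw":1},{"translation":[0,0,-25],"dr":[0,0,0],"jaw":1},{"translation":[0,0,-30],"dr":[0,0,0],"jaw":1},{"translation":[0,0,-15],"dr":[0,0,0],"jaw":1},{"translation":[0,0,0],"dr":[0,0,0],"jaw":1}]'
python3 -m crank '[{"translation":[-5,-18,0],"dr":[0,0,0],"jaw":1},{"translation":[-11,-41,0],"dr":[0,0,0],"jaw":1},{"translation":[-11,-41,0],"dr":[0,0,0],"jaw":1},{"translation":[-11,-41,0],"dr":[0,0,0],"jaw":1},{"translation":[-11,-41,0],"dr":[0,0,0],"jaw":1},{"translation":[-11,-41,0],"dr":[0,0,0],"jaw":1},{"translation":[-11,-41,0],"dr":[0,0,0],"jaw":1},{"translation":[-11,-41,0],"dr":[0,0,0],"jaw":1},{"translation":[-11,-40,0],"dr":[0,0,0],"jaw":1},{"translation":[-8,-28,0],"dr":[0,0,0],"jaw":1},{"translation":[-3,-13,0],"dr":[0,0,0],"jaw":1},{"translation":[0,0,0],"dr":[0,0,0],"jaw":1}]'
python3 -m crank '[{"translation":[0,0,0],"dr":[0,0,0],"jaw":1},{"translation":[0,0,0],"dr":[0,0,0],"jaw":1}]'
python3 - <<'E'
from h import *
p,d=viewer.read_camera('scene'); q,_=viewer.read_camera('wrist')
a=cv2.resize(p[160:320,210:370],(400,400),interpolation=2); b=cv2.resize(q,(400,300)); b=np.vstack([b,np.zeros((100,400,3),np.uint8)])
cv2.imwrite('pics/s6.png',np.hstack([a,b])[:,:,::-1])
E
```

```text
time_s: 17.8
ee_pos: [0.5844, -0.3876, 0.1292]
tool_rot: [[1.0, 0.001, 0.004], [0.001, -1.0, -0.002], [0.004, 0.002, -1.0]]
force: [0.0, 0.7, -1.9]
width: 0.0472
finger_force: 24.9
time_s: 19.0
ee_pos: [0.4782, 0.0004, 0.1259]
tool_rot: [[1.0, 0.004, -0.001], [0.004, -1.0, 0.0], [-0.001, -0.0, -1.0]]
force: [0.3, 0.6, -0.7]
width: 0.0479
finger_force: 24.9
time_s: 19.2
ee_pos: [0.4793, -0.0028, 0.1263]
tool_rot: [[1.0, -0.002, -0.0], [-0.002, -1.0, -0.001], [-0.0, 0.001, -1.0]]
force: [-0.2, 0.4, -1.0]
width: 0.0474
finger_force: 24.9
```

View pics/s6.png

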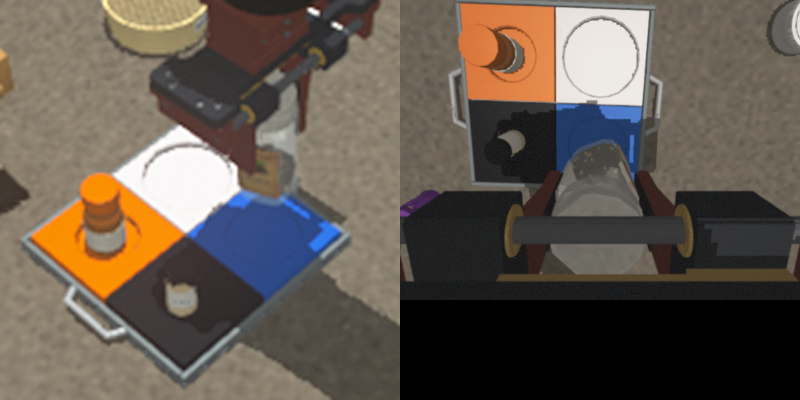

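The jar hangs upright over the blue recess; the vial at (180,300) and the bottle at (103,210) stand. Lowering.

```bash
python3 -m crank '[{"translation":[0,0,20],"dr":[0,0,0],"jaw":1},{"translation":[0,0,24],"dr":[0,0,0],"jaw":1},{"translation":[0,0,13],"dr":[0,0,0],"jaw":1},{"translation":[0,0,6],"dr":[0,0,0],"jaw":1},{"translation":[0,0,3],"dr":[0,0,0],"jaw":1},{"translation":[0,0,2],"dr":[0,0,0],"jaw":1},{"translation":[0,0,1],"dr":[0,0,0],"jaw":1},{"translation":[0,0,1],"dr":[0,0,0],"jaw":1},{"translation":[0,0,0],"dr":[0,0,0],"jaw":1}]'
```

```text
time_s: 20.2
ee_pos: [0.4792, -0.001, 0.057]
tool_rot: [[1.0, 0.001, 0.001], [0.001, -1.0, -0.0], [0.001, 0.0, -1.0]]
force: [-0.4, -0.4, -2.3]
width: 0.0473
finger_force: 24.9
```

```bash
python3 -m crank '[{"translation":[0,0,1],"dr":[0,0,0],"jaw":1},{"translation":[0,0,0],"dr":[0,0,0],"jaw":1}]'
python3 -m crank '[{"translation":[0,0,0],"dr":[0,0,0],"jaw":0.2},{"translation":[0,0,0],"dr":[0,0,0],"jaw":0.2},{"translation":[0,0,0],"dr":[0,0,0],"jaw":0.2},{"translation":[0,0,0],"dr":[0,0,0],"jaw":0.2},{"translation":[0,0,-20],"dr":[0,0,0],"jaw":0.2},{"translation":[0,0,-40],"dr":[0,0,0],"jaw":0.2},{"translation":[0,0,-45],"dr":[0,0,0],"jaw":0.1},{"translation":[0,0,-35],"dr":[0,0,0],"jaw":0},{"translation":[0,0,0],"dr":[0,0,0],"jaw":0},{"translation":[0,0,0],"dr":[0,0,0],"jaw":0}]'
python3 - <<'E'
from h import *
p,d=viewer.read_camera('wrist')
cv2.imwrite('pics/w7.png',cv2.resize(p,(480,360))[:,:,::-1])
E
```

```text
time_s: 20.4
ee_pos: [0.4795, -0.0011, 0.0563]
tool_rot: [[1.0, 0.001, 0.001], [0.001, -1.0, -0.0], [0.001, 0.0, -1.0]]
force: [-2.2, -0.5, 5.3]
width: 0.0474
finger_force: 24.9
time_s: 21.4
ee_pos: [0.4793, -0.001, 0.1962]
tool_rot: [[1.0, 0.001, 0.002], [0.001, -1.0, -0.0], [0.002, 0.0, -1.0]]
force: [0.1, -0.3, -0.7]
width: 0.0875
finger_force: 0.0
```

View pics/w7.png

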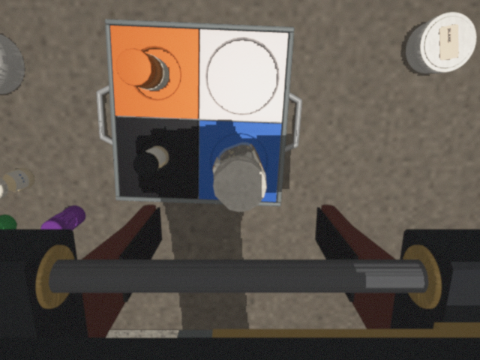

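The jar stands in the blue recess, its lid at (240,180). Now the small tin.

```bash
python3 -m crank '[{"translation":[10,17,0],"dr":[0,0,0],"jaw":0},{"translation":[23,39,0],"dr":[0,0,0],"jaw":0},{"translation":[23,39,0],"dr":[0,0,0],"jaw":0},{"translation":[23,39,0],"dr":[0,0,0],"jaw":0},{"translation":[23,39,0],"dr":[0,0,0],"jaw":0},{"translation":[19,33,0],"dr":[0,0,0],"jaw":0},{"translation":[0,0,40],"dr":[0,0,0],"jaw":0},{"translation":[0,0,40],"dr":[0,0,0],"jaw":0},{"translation":[0,0,0],"dr":[0,0,0],"jaw":0},{"translation":[0,0,0],"dr":[0,0,0],"jaw":0}]'
python3 - <<'E'
from h import *
p,d=viewer.read_camera('wrist'); W=cloud('wrist',d)
t=W[(d>0)&(abs(W[...,2]-.033)<.006)&(abs(W[...,0]-.6)<.04)&(abs(W[...,1]+.207)<.04)]
print(len(t),t.mean(0),(t.min(0)+t.max(0))/2,np.ptp(t,axis=0))
E
```

```text
time_s: 22.45
ee_pos: [0.5992, -0.2064, 0.1144]
tool_rot: [[1.0, 0.001, -0.004], [0.001, -1.0, 0.001], [-0.004, -0.001, -1.0]]
force: [0.0, -0.0, 1.2]
width: 0.088
finger_force: 0.0
6155 [ 0.60724518 -0.2097424   0.03342901] [ 0.60605212 -0.20982804  0.03168145] [0.05554155 0.05539836 0.00929314]
```

```bash
python3 -m crank '[{"translation":[3,2,30],"dr":[0,0,0],"jaw":0},{"translation":[0,0,40],"dr":[0,0,0],"jaw":0},{"translation":[0,0,22],"dr":[0,0,0],"jaw":0},{"translation":[0,0,10],"dr":[0,0,0],"jaw":0},{"translation":[0,0,0],"dr":[0,0,0],"jaw":0},{"translation":[0,0,0],"dr":[0,0,0],"jaw":1},{"translation":[0,0,0],"dr":[0,0,0],"jaw":1},{"translation":[0,0,0],"dr":[0,0,0],"jaw":1},{"translation":[0,0,0],"dr":[0,0,0],"jaw":1},{"translation":[0,0,0],"dr":[0,0,0],"jaw":1},{"translation":[0,0,0],"dr":[0,0,0],"jaw":1},{"translation":[0,0,0],"dr":[0,0,0],"jaw":1}]' 25
python3 -m crank '[{"translation":[0,0,0],"dr":[0,0,0],"jaw":1},{"translation":[0,0,0],"dr":[0,0,0],"jaw":1}]'
```

```text
time_s: 23.7
ee_pos: [0.6035, -0.209, 0.0143]
tool_rot: [[1.0, 0.001, 0.001], [0.001, -1.0, -0.0], [0.001, 0.0, -1.0]]
force: [-1.2, 0.2, 5.0]
width: 0.0541
finger_force: 25.0
time_s: 23.9
ee_pos: [0.6035, -0.209, 0.0143]
tool_rot: [[1.0, 0.001, 0.001], [0.001, -1.0, -0.0], [0.001, 0.0, -1.0]]
force: [-0.8, 0.5, 5.5]
width: 0.0547
finger_force: 25.0
```

```bash
python3 -m crank '[{"translation":[0,0,-10],"dr":[0,0,0],"jaw":1},{"translation":[0,0,-25],"dr":[0,0,0],"jaw":1},{"translation":[0,0,-30],"dr":[0,0,0],"jaw":1},{"translation":[0,0,-15],"dr":[0,0,0],"jaw":1},{"translation":[-2,-12,0],"dr":[0,0,0],"jaw":1},{"translation":[-5,-32,0],"dr":[0,0,0],"jaw":1},{"translation":[-5,-32,0],"dr":[0,0,0],"jaw":1},{"translation":[-5,-32,0],"dr":[0,0,0],"jaw":1},{"translation":[-5,-32,0],"dr":[0,0,0],"jaw":1},{"translation":[-5,-32,0],"dr":[0,0,0],"jaw":1},{"translation":[-3,-22,0],"dr":[0,0,0],"jaw":1},{"translation":[-2,-10,0],"dr":[0,0,0],"jaw":1}]'
python3 -m crank '[{"translation":[0,0,0],"dr":[0,0,0],"jaw":1},{"translation":[0,0,0],"dr":[0,0,0],"jaw":1},{"translation":[0,0,0],"dr":[0,0,0],"jaw":1}]'
python3 - <<'E'
from h import *
q,_=viewer.read_camera('wrist')
cv2.imwrite('pics/w8.png',q[:,:,::-1])
E
```

```text
time_s: 25.1
ee_pos: [0.5694, -0.0012, 0.0923]
tool_rot: [[1.0, 0.005, -0.002], [0.005, -1.0, 0.001], [-0.002, -0.001, -1.0]]
force: [0.2, 0.2, -0.4]
width: 0.0542
finger_force: 25.0
time_s: 25.4
ee_pos: [0.571, -0.0067, 0.0934]
tool_rot: [[1.0, -0.001, -0.0], [-0.001, -1.0, -0.001], [-0.0, 0.001, -1.0]]
force: [-0.6, -1.3, -0.6]
width: 0.0543
finger_force: 25.0
```

View pics/w8.png

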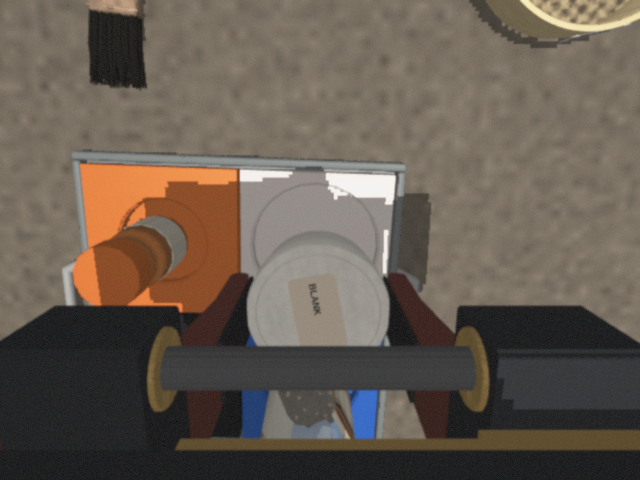

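The tin is level and lined up over the white recess ring around (315,235). Lowering.

```bash
python3 -m crank '[{"translation":[1,0,20],"dr":[0,0,0],"jaw":1},{"translation":[0,0,22],"dr":[0,0,0],"jaw":1},{"translation":[0,0,13],"dr":[0,0,0],"jaw":1},{"translation":[0,0,6],"dr":[0,0,0],"jaw":1},{"translation":[0,0,3],"dr":[0,0,0],"jaw":1},{"translation":[0,0,2],"dr":[0,0,0],"jaw":1},{"translation":[0,0,1],"dr":[0,0,0],"jaw":1},{"translation":[0,0,1],"dr":[0,0,0],"jaw":1},{"translation":[0,0,0],"dr":[0,0,0],"jaw":1}]'
```

```text
time_s: 26.35
ee_pos: [0.5722, -0.0049, 0.026]
tool_rot: [[1.0, 0.001, 0.001], [0.001, -1.0, -0.0], [0.001, 0.0, -1.0]]
force: [0.7, -0.8, -0.8]
width: 0.0545
finger_force: 25.0
```

```bash
python3 -m crank '[{"translation":[0,0,1],"dr":[0,0,0],"jaw":1},{"translation":[0,0,1],"dr":[0,0,0],"jaw":1},{"translation":[0,0,0.5],"dr":[0,0,0],"jaw":1},{"translation":[0,0,0],"dr":[0,0,0],"jaw":1}]'
```

```text
time_s: 26.75
ee_pos: [0.572, -0.0049, 0.0235]
tool_rot: [[1.0, 0.001, 0.0], [0.001, -1.0, -0.0], [0.0, 0.0, -1.0]]
force: [-2.7, 0.3, 3.9]
width: 0.0543
finger_force: 25.0
```

```bash
python3 -m crank '[{"translation":[0,0,0],"dr":[0,0,0],"jaw":0.15},{"translation":[0,0,0],"dr":[0,0,0],"jaw":0.15},{"translation":[0,0,0],"dr":[0,0,0],"jaw":0.15},{"translation":[0,0,0],"dr":[0,0,0],"jaw":0.15},{"translation":[0,0,-20],"dr":[0,0,0],"jaw":0.15},{"translation":[0,0,-40],"dr":[0,0,0],"jaw":0.15},{"translation":[0,0,-45],"dr":[0,0,0],"jaw":0.15},{"translation":[0,0,-45],"dr":[0,0,0],"jaw":0.15},{"translation":[0,0,-45],"dr":[0,0,0],"jaw":0.15},{"translation":[0,0,0],"dr":[0,0,0],"jaw":0.15}]'
python3 -m crank '[{"translation":[0,25,0],"dr":[0,0,0],"jaw":0.15},{"translation":[0,45,0],"dr":[0,0,0],"jaw":0.15},{"translation":[0,45,0],"dr":[0,0,0],"jaw":0.15},{"translation":[0,45,0],"dr":[0,0,0],"jaw":0.15},{"translation":[0,45,0],"dr":[0,0,0],"jaw":0.15},{"translation":[0,45,0],"dr":[0,0,0],"jaw":0.15},{"translation":[0,30,0],"dr":[0,0,0],"jaw":0.15},{"translation":[0,0,0],"dr":[0,0,0],"jaw":0.15},{"translation":[0,0,0],"dr":[0,0,0],"jaw":0.15}]'
python3 - <<'E'
from h import *
p,d=viewer.read_camera('scene')
cv2.imwrite('pics/s9.png',cv2.resize(p[170:410,130:400],None,fx=2.4,fy=2.4,interpolation=2)[:,:,::-1])
for n in('scene','top'):
    p,d=viewer.read_camera(n);W=cloud(n,d)
    for k,c,h in(('vial',(.482,.0915),.061),('bottle',(.5747,.088),.081),('jar',(.479,-.0014),.118),('tin',(.572,-.005),.042)):
        t=W[(d>0)&(np.hypot(W[...,0]-c[0],W[...,1]-c[1])<.04)&(abs(W[...,2]-h)<.007)]
        s=t[t[:,2]>t[:,2].max()-.004]
        print(n,k,len(t),np.median(t[:,2]),((t.min(0)+t.max(0))/2)[:2]-c)
E
```

```text
time_s: 27.75
ee_pos: [0.5753, -0.0048, 0.2248]
tool_rot: [[1.0, 0.001, 0.011], [0.001, -1.0, 0.001], [0.011, -0.001, -1.0]]
force: [0.2, 0.2, -0.3]
width: 0.0746
finger_force: 0.0
time_s: 28.65
ee_pos: [0.5717, -0.2851, 0.2171]
tool_rot: [[1.0, -0.001, -0.001], [-0.001, -1.0, 0.001], [-0.001, -0.001, -1.0]]
force: [0.5, 1.3, -0.2]
width: 0.0748
finger_force: 0.0
scene vial 121 0.06131486438193334 [ 0.00155203 -0.00137481]
scene bottle 180 0.08151576991356135 [-0.00091684 -0.00064485]
scene jar 344 0.11792991440526895 [-0.00069082 -0.00206668]
scene tin 450 0.042186237502645996 [-0.00185686 -0.00112744]
top vial 74 0.06102976791800441 [0.00107714 0.00016894]
top bottle 123 0.08157146117359626 [-0.00227887  0.00109263]
top jar 272 0.11808686620429498 [-0.00099859  0.00043461]
top tin 383 0.04164955928146297 [-0.00105811  0.00130068]
```

View pics/s9.png

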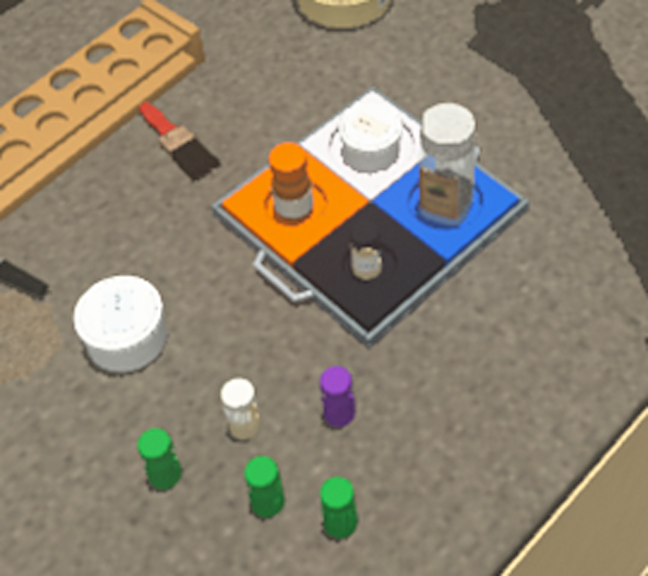

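All four stand upright on their recess floors: tops read 61, 81, 118 and 42 mm, as they should when seated. The white-capped vial (240,410) and the large tin (122,320) stand where they did.

```bash
python3 -c "
from station import job
print(job.job_done())"
```

```text
the job is handed in; nothing more can be done
None
```

The caddy is packed and handed in at about 29 s on the robot clock: black-capped vial, amber bottle, glass jar and small tin each stand upright on their recess floors, and the white-capped vial and large tin were left untouched.

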